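# Find the two loaded sleeves by weight and stand them at the microscope

### The job

The four identical closed sleeves leaning in the slanted rack look alike, but two still hold their steel bar and two are empty: find out by weight which are the loaded ones. Stand the two loaded sleeves upright in the two bores of the black stand, fully down on the bore floor, and finish with the two empty ones seated in the rack. Do not knock or shift the other things on the bench.

Things in the scene. Friction and masses are not known exactly. Their poses are not given: they have to be found in the camera images.
- rack: Fixed aluminium rack, black dividers, 232 mm long (y), 110 deep, about 80 high, left or right of the middle, yaw up to 0.3 rad. Four square pockets 58 mm apart along y, 32 x 32 mm inside, 55 deep, walls 8; their axes lean 30 degrees from vertical, tops towards the rack's +x (away from the robot). Origin: on the bench under the foot's middle, z up.
- rack_slot0 (a point): Centre of the inner floor of pocket 0 of the rack (pocket 0 at the rack's -y end, 3 at its +y end). The axes are the rack's, not tilted.
- rack_slot1 (a point): Centre of the inner floor of pocket 1 of the rack (pocket 0 at the rack's -y end, 3 at its +y end). The axes are the rack's, not tilted.
- rack_slot2 (a point): Centre of the inner floor of pocket 2 of the rack (pocket 0 at the rack's -y end, 3 at its +y end). The axes are the rack's, not tilted.
- rack_slot3 (a point): Centre of the inner floor of pocket 3 of the rack (pocket 0 at the rack's -y end, 3 at its +y end). The axes are the rack's, not tilted.
- sleeve_a: Closed square aluminium sleeve, 28 x 28 x 120 mm, grey cap (0.5 mm proud). Origin: centre of the underside; z along it to the cap. Leans in a rack pocket (2 mm play each side), upper 65 mm showing, 30 mm free between neighbours. Loaded (loose steel bar inside, in all 265 to 335 g) or empty (80 g): exactly two of four are loaded, which ones varies and cannot be seen.
- sleeve_b: Closed square aluminium sleeve, 28 x 28 x 120 mm, grey cap (0.5 mm proud). Origin: centre of the underside; z along it to the cap. Leans in a rack pocket (2 mm play each side), upper 65 mm showing, 30 mm free between neighbours. Loaded (loose steel bar inside, in all 265 to 335 g) or empty (80 g): exactly two of four are loaded, which ones varies and cannot be seen.
- sleeve_c: Closed square aluminium sleeve, 28 x 28 x 120 mm, grey cap (0.5 mm proud). Origin: centre of the underside; z along it to the cap. Leans in a rack pocket (2 mm play each side), upper 65 mm showing, 30 mm free between neighbours. Loaded (loose steel bar inside, in all 265 to 335 g) or empty (80 g): exactly two of four are loaded, which ones varies and cannot be seen.
- sleeve_d: Closed square aluminium sleeve, 28 x 28 x 120 mm, grey cap (0.5 mm proud). Origin: centre of the underside; z along it to the cap. Leans in a rack pocket (2 mm play each side), upper 65 mm showing, 30 mm free between neighbours. Loaded (loose steel bar inside, in all 265 to 335 g) or empty (80 g): exactly two of four are loaded, which ones varies and cannot be seen.
- stand: Fixed black block, 70 (x) x 150 (y) x 45 mm (z), on the other side of the middle from the rack, at a yaw up to 0.4 rad. Two square bores 32 x 32 mm, open at the top, 35 mm deep, sides parallel to the block's, 74 mm apart along its y. Origin: centre of the underside.
- stand_bore0 (a point): Centre of the floor of the bore at the stand's -y end, 10 mm above the bench.
- stand_bore1 (a point): Centre of the floor of the bore at the stand's +y end, 10 mm above the bench.
- bottle: Bystander: white bottle, 50 mm diameter, 165 mm tall, standing about 100 mm behind (+x of) the stand's middle. Origin: centre of the underside.
- jar: Bystander: small amber jar, 44 mm diameter, 45 mm tall, standing about 135 mm behind (+x of) the rack's origin. Origin: centre of the underside.
- reel: Bystander: empty grey reel, 60 mm diameter, 32 mm tall, lying flat about 105 mm in front (-x) of the stand. Origin: centre of the underside.
- screwdriver: Bystander: black-handled screwdriver, 170 mm long, lying near the middle of the bench along x.
- brush: Bystander: wooden brush, 160 mm long, lying about 90 mm in front (-x) of the rack's origin, along the rack's y.
- mouse: Bystander: black computer mouse, 105 x 60 x 26 mm, in the middle of the bench, nearest the robot. Origin: centre of the underside.
- microscope: Fixed compact digital microscope on a pole stand at the back centre: base 150 (x) x 130 (y) mm, 240 mm high, its tube hanging over the base; all of it behind (+x of) its origin, the middle of the base's front edge at bench height. Keep clear of it.
Mind the look-alikes: they are no part of the job. What is shaped like the sleeve_d but yellow is not meant.

How it is judged (in metres and radians):
At the end, for the whole second after the job is handed in: The stand carries over 4.6 N (both loaded sleeves); every sleeve is at rest, its underside centre within 7 mm of a stand bore floor's centre and upright within 4.5 degrees, or within 10 mm of the floor centre of any rack pocket (contact force between stand and anything else above 4.6 N and ((distance between sleeve_a and rack_slot0 below 0.01 m or distance between sleeve_a and rack_slot1 below 0.01 m or distance between sleeve_a and rack_slot2 below 0.01 m or distance between sleeve_a and rack_slot3 below 0.01 m) or ((distance between sleeve_a and stand_bore0 below 0.007 m or distance between sleeve_a and stand_bore1 below 0.007 m) and angle between sleeve_a's own z axis and vertical below 0.08 rad)) and ((distance between sleeve_b and rack_slot0 below 0.01 m or distance between sleeve_b and rack_slot1 below 0.01 m or distance between sleeve_b and rack_slot2 below 0.01 m or distance between sleeve_b and rack_slot3 below 0.01 m) or ((distance between sleeve_b and stand_bore0 below 0.007 m or distance between sleeve_b and stand_bore1 below 0.007 m) and angle between sleeve_b's own z axis and vertical below 0.08 rad)) and ((distance between sleeve_c and rack_slot0 below 0.01 m or distance between sleeve_c and rack_slot1 below 0.01 m or distance between sleeve_c and rack_slot2 below 0.01 m or distance between sleeve_c and rack_slot3 below 0.01 m) or ((distance between sleeve_c and stand_bore0 below 0.007 m or distance between sleeve_c and stand_bore1 below 0.007 m) and angle between sleeve_c's own z axis and vertical below 0.08 rad)) and ((distance between sleeve_d and rack_slot0 below 0.01 m or distance between sleeve_d and rack_slot1 below 0.01 m or distance between sleeve_d and rack_slot2 below 0.01 m or distance between sleeve_d and rack_slot3 below 0.01 m) or ((distance between sleeve_d and stand_bore0 below 0.007 m or distance between sleeve_d and stand_bore1 below 0.007 m) and angle between sleeve_d's own z axis and vertical below 0.08 rad)) and linear speed of each of sleeve_a, sleeve_b, sleeve_c, sleeve_d below 0.02 m/s); the robot touches nothing.
It fails at once if a bystander (bottle, jar, reel, screwdriver, brush or mouse) is shifted by more than 25 mm (distance of any of bottle, jar, reel, screwdriver, brush, mouse from where it was at the start of the episode above 0.025 m).
It fails at once if the bottle, jar or reel is knocked over (angle between any of bottle, jar, reel's own z axis and vertical above 0.5 rad).
It fails at once if the microscope is struck (over 5 N) (contact force between microscope and anything else above 5 N).
It also fails if it takes over 72 s, if anything falls off the work surface, if the arm or the gripper's body presses on something with over 40 N, if the wrist force passes 120 N, or if a joint passes its speed limit or range.

### The arm

A 6-joint arm with a two-finger parallel gripper is mounted at the origin on the work surface. World frame = base frame: x ahead of the robot, y to its left, z up, the work surface at z = 0. Lengths are in mm, angles in degrees, forces in N, time in s.
With the tool pointing down it reaches from about 350 to 925 mm from the base axis. Payload 6.4 kg.
Tool frame: the origin (TCP) lies at the very end of the fingers, on their centre line; the grasp point (between the pads) lies 19 mm behind it; z points along the fingers, y is the line along which they close (so a half turn about z gives the same grasp; the last joint's range is limited). The gripper opens to 85 mm and grips with 20 to 120 N. Pads are 22 mm wide; open, the fingers measure 114 mm over their backs; the gripper's body (76 mm by 85 mm) begins 54 mm behind the grasp point. The pads swing forward as they close: fully open they stand 13 mm farther back than shut.
Start: joints at [-75.865, 14.043, 89.255, -0, 76.702, -9.975], TCP at [265.525, -593.305, 231.29] pointing down, gripper open.
Joint ranges: [-179.41, 179.41], [-58.25, 129.5], [7.25, 145.43], [-54.29, 234.29], [11.92, 165.04], [-157.13, 157.13]. Speed limits (degrees/s): [147.25, 147.25, 180, 180, 180, 180].

### API

Orientations are given as [roll, pitch, yaw] about the fixed x, y, z axes, in that order (R = Rz(yaw) Ry(pitch) Rx(roll)).
In Python, from plant import manip gives the robot as it stands.
- The arm moves only by the shell command python3 -m jog 'ROWS' [FORCE]. ROWS is JSON, a list of rows, each an object with "twist": the turn, a rotation vector about the tool's x, y, z normalised to -1 to 1, where 1 is 6 degrees, a list of three; "travel": the shift along the tool's x, y, z normalised to -1 to 1, where 1 is 2 cm, a list of three; "hand": the opening, from 0 (shut) to 1 (fully open). A call has 1 to 12 rows; each row shifts and turns the commanded pose from where the row before left it, along the tool's axes as they then stand; what a row does not reach is not made up. A row lasts 1/12 s, in which the tool goes at most 41.7 mm and 7.16 degrees, less where a joint would pass 70% of its speed; a pose out of reach is approached as far as the arm can. A call with a number of a shift or a turn outside -1 to 1 is refused whole. A call with a gripper value outside its range is refused whole. The fingers move at their own pace and stop on an object; FORCE is the grip in N (left out, the last holds). Time passes only in rows, so rows that do not move let the fingers close. It gives the time, the measured TCP pose, the force, the opening and the grip force at its end, in the units of the state.
- manip.observe(): the state, without advancing time (a new reading comes with each control period).
- manip.capture(name): name is "scene" or "side" or "wrist"; returns a dict with "img" (384x512x3 uint8, blue, green, red), "range_z" (384x512 float32, mm along the optical axis (not along the pixel's ray), 0 where there is no reading), "vfov" (degrees; the focal length in pixels is half the picture's height over the tangent of half this angle, whatever the lens; pixels are square), "cx", "cy" (the principal point, pixels), "T" (4x4, takes a point from camera to world coordinates). Camera axes: x right, y up, looking along -z (the intrinsics and any distortion apply to the point x, -y, -z); pixel columns grow to the right and rows downward; lengths in mm; the calibration is good to about 2 mm. A picture is of the moment at which its call begins.
- manip.sign_off(): hands the job in; it is judged then, once.
The state is a dict: "t": time; "qpos": joint angles; "qvel": joint speeds; "joint_torque": joint torques, N m; "ee_pos": TCP position; "tcp_rot": TCP orientation; "force": force on the tool from outside, world axes, zero at the start; "torque": the same for the moment, N m; "grip_width": opening from 0.0 (shut) to 1.0 (fully open); "gripper_force": force on a finger pad.
Only numpy, scipy, OpenCV 4.12 (cv2) and the standard library are available. Lean on these libraries where they do the work, as an engineer would, in place of code of your own. Each camera call takes 0.05 s, during which the arm holds its last target. There are 200 camera calls.

## Working session

There is one attempt and no reset: what is moved stays moved. The work goes in short steps, Python scripts to look and compute and a shell command to move; the robot and the scene stay as the last step left them, time stands still between calls to the robot, and variables do not carry over. Pictures are saved under pics/ and viewed, at most 10 in all, crops included, and the job is handed in when it is done.

```bash
ls; mkdir -p pics; python3 - <<'E'
from plant import manip
import cv2,numpy as np
print(manip.observe())
for n in ["scene","side"]:
    c=manip.capture(n); cv2.imwrite(f"pics/{n}0.png",c["img"]); np.savez(f"{n}0.npz",**c)
    print(n,c["vfov"],c["cx"],c["cy"],c["T"].round(3).tolist(),[k for k in c])
E
```

```text
pics
{'t': 0.0, 'qpos': array([-7.58656160e+01,  1.40826433e+01,  8.93238866e+01,  2.38199586e-03,
        7.67018479e+01, -9.97528888e+00]), 'qvel': array([ 0.06677327, -0.01676587, -0.0921498 , -0.02059308,  0.03408488,
       -0.04931785]), 'joint_torque': array([ 5.51175890e-04, -4.29512358e+01, -3.26127684e+01, -6.15678482e-05,
        5.34014107e-03, -2.77239292e-05]), 'ee_pos': array([ 265.39345063, -592.75318484,  230.20640757]), 'tcp_rot': array([-1.79893662e+02, -2.10556229e-02,  2.41091032e+01]), 'force': array([ 0.13881042,  0.35941907, -0.39146249]), 'torque': array([ 0.01253804,  0.0119169 , -0.02955183]), 'gripper_force': 0.0, 'grip_width': 0.9981334303644376}
scene 56.57354176643964 254.31148160304426 192.0127655576118 [[-0.186, -0.772, 0.607, 1126.954], [0.982, -0.137, 0.127, 132.925], [-0.015, 0.62, 0.784, 809.18], [0.0, 0.0, 0.0, 1.0]] ['img', 'range_z', 'vfov', 'cx', 'cy', 'T']
side 48.94079160957267 254.80986578859452 192.37727741950513 [[-0.878, 0.25, -0.407, 188.763], [-0.478, -0.418, 0.773, 737.652], [0.023, 0.873, 0.486, 514.478], [0.0, 0.0, 0.0, 1.0]] ['img', 'range_z', 'vfov', 'cx', 'cy', 'T']
```

View pics/scene0.png

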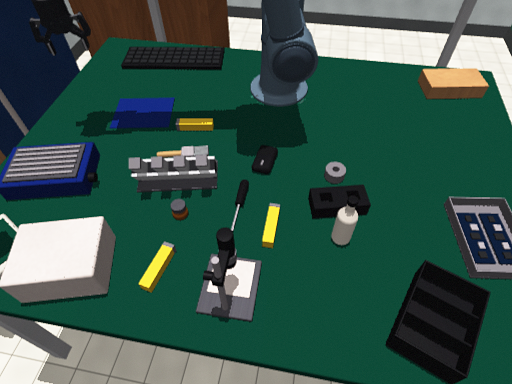

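View pics/side0.png

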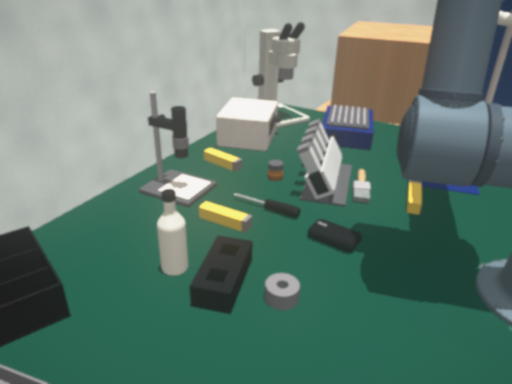

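The scene view shows the rack with four grey sleeves at about (135–205,150–190), and the stand at (338,200) with the bottle at (345,225) and the reel at (336,172). The yellow look-alikes lie at (195,124), (157,266) and (271,225), all flat on the bench. The side view shows the rack at (325,170) and the stand at (223,272).

```bash
cat > h.py <<'E'
import numpy as np,cv2
def rays(c,u,v):
    f=c["img"].shape[0]/2/np.tan(np.radians(float(c["vfov"]))/2)
    return np.stack([(u-c["cx"])/f,-(v-c["cy"])/f,-np.ones_like(u,dtype=float)],-1)
def cloud(c):
    v,u=np.mgrid[0:384,0:512].astype(float)
    P=rays(c,u,v)*c["range_z"][...,None]
    return P@c["T"][:3,:3].T+c["T"][:3,3]
def project(c,P):
    f=c["img"].shape[0]/2/np.tan(np.radians(float(c["vfov"]))/2)
    q=(np.asarray(P,float)-c["T"][:3,3])@c["T"][:3,:3]
    return np.stack([c["cx"]+f*q[...,0]/-q[...,2],c["cy"]+f*q[...,1]/q[...,2]],-1)
def tri(cs,uvs):
    A=np.zeros((3,3));b=np.zeros(3)
    for c,(u,v) in zip(cs,uvs):
        d=c["T"][:3,:3]@rays(c,np.float64(u),np.float64(v));d/=np.linalg.norm(d)
        M=np.eye(3)-np.outer(d,d);A+=M;b+=M@c["T"][:3,3]
    return np.linalg.solve(A,b)
def load(n): return dict(np.load(n))
E
python3 - <<'E'
from h import *
for n in ["scene0","side0"]:
    c=load(n+".npz");W=cloud(c)
    print(n)
    bench=(W[...,0]>200)&(W[...,0]<700)&(abs(W[...,1])<450)&(c["range_z"]>0)&(abs(W[...,2])<12)
    print("bench z",np.percentile(W[bench][:,2],[5,50,95]))
    # stand top
    r=W.reshape(-1,3);ok=c["range_z"].ravel()>0
    m=ok&(r[:,2]>39)&(r[:,2]<51)&(r[:,1]>80)&(r[:,1]<400)&(r[:,0]>300)&(r[:,0]<650)
    p=r[m];print(len(p),np.median(p,0),cv2.minAreaRect(p[:,:2].astype(np.float32)))
    m=ok&(r[:,2]>20)&(r[:,1]<-20)&(r[:,1]>-420)&(r[:,0]>250)&(r[:,0]<650)
    p=r[m];print(len(p),p.min(0),p.max(0))
    print([ (k,W[k[1],k[0]].round(0).tolist()) for k in ([(135,163),(157,161),(180,160),(202,160),(175,185),(178,208),(262,158),(336,170),(345,235),(240,190)] if n=="scene0" else [(325,180),(276,165),(283,287),(335,233),(172,255)])])
c=load("scene0.npz")
a=cv2.resize(c["img"][130:220,110:235],None,fx=6,fy=6,interpolation=cv2.INTER_CUBIC);cv2.imwrite("pics/cropA.png",a)
E
```

```text
scene0
bench z [-1.91863884  0.61865887  4.14859393]
1024 [511.54051552 234.19948467  45.15707515] ((553.228759765625, 249.60848999023438), (162.24981689453125, 151.021728515625), 15.161417007446289)
2599 [ 250.06168704 -339.88515669   20.00440834] [634.88319895 -20.00896396 140.87551452]
[((135, 163), [562.0, -301.0, 132.0]), ((157, 161), [546.0, -246.0, 133.0]), ((180, 160), [532.0, -188.0, 133.0]), ((202, 160), [521.0, -132.0, 131.0]), ((175, 185), [521.0, -230.0, 8.0]), ((178, 208), [624.0, -179.0, 46.0]), ((262, 158), [388.0, 5.0, 26.0]), ((336, 170), [393.0, 227.0, 21.0]), ((345, 235), [634.0, 255.0, 52.0]), ((240, 190), [519.0, -35.0, 24.0])]
side0
bench z [-3.37498408 -1.74645882  0.41814699]
2077 [512.51924354 252.56916283  43.21086458] ((553.1821899414062, 250.57980346679688), (156.09666442871094, 153.10028076171875), 15.445840835571289)
2808 [ 250.03191209 -348.30619615   20.06088794] [633.11916452 -20.1099242  135.44397667]
[((325, 180), [456.0, -123.0, 60.0]), ((276, 165), [607.0, -171.0, 42.0]), ((283, 287), [404.0, 215.0, 15.0]), ((335, 233), [376.0, 24.0, 24.0]), ((172, 255), [598.0, 273.0, 47.0])]
```

View pics/cropA.png

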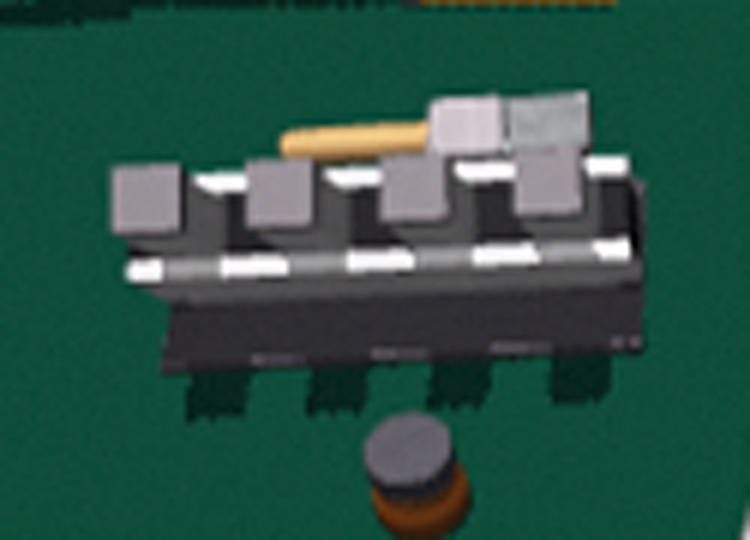

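The crop shows the four grey caps at scene (134,163), (157,162), (179,161) and (201,160). Everything else that could be confused with them is yellow and lying flat, so these four sleeves are the ones. Next I fit the rack and check the wrist camera mount.

```bash
python3 - <<'E'
from h import *
from plant import manip
from scipy.spatial.transform import Rotation as Ro
c=load("scene0.npz");W=cloud(c)
C=[]
for (u,v) in [(134,163),(157,162),(179,161),(201,160)]:
    q=W[v-3:v+4,u-3:u+4].reshape(-1,3);m=np.median(q,0)
    w=W[v-9:v+10,u-9:u+10].reshape(-1,3); g=w[(abs(w[:,2]-m[2])<14)&(np.linalg.norm(w-m,axis=1)<24)]
    k=g.mean(0);n=np.linalg.svd(q-q.mean(0))[2][2];n*=np.sign(n[2])
    print(len(g),k.round(1),n.round(2));C.append(k)
C=np.array(C);d=C[3]-C[0];print("yaw",np.degrees(np.arctan2(-d[0],d[1])),np.linalg.norm(d)/3)
w=manip.capture("wrist");cv2.imwrite("pics/w0.png",w["img"]);s=manip.observe()
R=Ro.from_euler("xyz",s["tcp_rot"],degrees=True).as_matrix()
print("cam in tool",(R.T@(w["T"][:3,3]-s["ee_pos"])).round(1),(R.T@w["T"][:3,:3]).round(3),w["vfov"])
# stand top by restricted fit
for n in ["scene0","side0"]:
    c=load(n+".npz");W=cloud(c).reshape(-1,3)
    m=(np.linalg.norm(W[:,:2]-[510,240],axis=1)<88)&(W[:,2]>37)&(W[:,2]<51)
    p=W[m];print(n,m.sum(),cv2.minAreaRect(p[:,:2].astype(np.float32)),np.median(p[:,2]))
E
```

```text
145 [ 561.9 -302.4  130.1] [0.42 0.15 0.9 ]
149 [ 548.6 -246.4  129.9] [0.53 0.09 0.84]
139 [ 535.1 -190.8  130.4] [-0.07 -0.88  0.48]
130 [ 522.  -134.   130.4] [-0.32 -0.75  0.58]
yaw 13.325076871213577 57.6733321158111
cam in tool [  72.9   -1.  -143.1] [[-0.001  0.957  0.288]
 [ 1.     0.001  0.   ]
 [ 0.     0.288 -0.957]] 65.41028179050465
scene0 1007 ((510.18939208984375, 237.98196411132812), (72.9007797241211, 151.15341186523438), 15.44764232635498) 45.09801687603817
side0 2091 ((536.5204467773438, 245.97605895996094), (121.5245590209961, 153.10028076171875), 15.445840835571289) 43.12964706183925
```

```bash
cat >> h.py <<'E'
from scipy.spatial.transform import Rotation as Ro
def frame(yaw,tilt,flip=0): # tool: x along yaw, z tilted by 'tilt' back towards -x (axis leans +x)
    return Ro.from_euler("z",yaw,degrees=True)*Ro.from_euler("x",180,degrees=True)*Ro.from_euler("y",-tilt,degrees=True)*Ro.from_euler("z",180*flip,degrees=True)
def need(p,R):
    from plant import manip
    s=manip.observe();R0=Ro.from_euler("xyz",s["tcp_rot"],degrees=True)
    tw=(R0.inv()*R).as_rotvec(degrees=True)/6;d=np.asarray(p)-s["ee_pos"]
    print("t",s["t"].__round__(2),"pos",s["ee_pos"].round(1),"rot",s["tcp_rot"].round(1),"F",s["force"].round(2),"q",s["qpos"].round(0),"w",round(s["grip_width"],3),round(float(s["gripper_force"]),1))
    print(" twist",tw.round(2)," then travel(final axes)",R.inv().apply(d/20).round(2)," travel(now axes)",R0.inv().apply(d/20).round(2))
A=Ro.from_euler("z",13.3,degrees=True).apply([.5,0,.866])
CAPS=np.array([[562.,-302.4,130.1],[548.6,-246.4,130],[535.1,-190.8,130.3],[522,-134,130.4]])
E
python3 -c "
from h import *
need(CAPS.mean(0)+110*A,frame(13.3,30))"
```

```text
t 0.15 pos [ 265.4 -592.9  230.4] rot [-179.9   -0.    24.1] F [-0.39 -0.35  0.3 ] q [-76.  14.  89.   0.  77. -10.] w 1.001 0.0
 twist [ 0.46 -4.99  1.76]  then travel(final axes) [ 17.89 -15.04 -10.04]  travel(now axes) [ 22.97 -10.93   0.27]
```

```bash
python3 -m jog '[{"twist":[0,0,0],"travel":[0.5,-0.24,0],"hand":0.48},{"twist":[0,0,0],"travel":[1,-0.476,0],"hand":0.48},{"twist":[0,0,0],"travel":[1,-0.476,0],"hand":0.48},{"twist":[0,0,0],"travel":[1,-0.476,0],"hand":0.48},{"twist":[0,0,0],"travel":[1,-0.476,0],"hand":0.48},{"twist":[0,0,0],"travel":[1,-0.476,0],"hand":0.48},{"twist":[0,0,0],"travel":[1,-0.476,0],"hand":0.48},{"twist":[0,0,0],"travel":[1,-0.476,0],"hand":0.48},{"twist":[0,0,0],"travel":[1,-0.476,0],"hand":0.48},{"twist":[0,0,0],"travel":[1,-0.476,0],"hand":0.48},{"twist":[0,0,0],"travel":[1,-0.476,0],"hand":0.48},{"twist":[0,0,0],"travel":[1,-0.476,0],"hand":0.48}]'
python3 -m jog '[{"twist":[0,0,0],"travel":[1,-0.476,0],"hand":0.48},{"twist":[0,0,0],"travel":[1,-0.476,0],"hand":0.48},{"twist":[0,0,0],"travel":[1,-0.476,0],"hand":0.48},{"twist":[0,0,0],"travel":[1,-0.476,0],"hand":0.48},{"twist":[0,0,0],"travel":[1,-0.476,0],"hand":0.48},{"twist":[0,0,0],"travel":[1,-0.476,0],"hand":0.48},{"twist":[0,0,0],"travel":[1,-0.476,0],"hand":0.48},{"twist":[0,0,0],"travel":[1,-0.476,0],"hand":0.48},{"twist":[0,0,0],"travel":[1,-0.476,0],"hand":0.48},{"twist":[0,0,0],"travel":[1,-0.476,0],"hand":0.48},{"twist":[0,0,0],"travel":[1,-0.476,0],"hand":0.48},{"twist":[0,0,0],"travel":[0.5,-0.24,0],"hand":0.48}]'
python3 -m jog '[{"twist":[0.08,-0.83,0.3],"travel":[0,0,0],"hand":0.48},{"twist":[0.08,-0.83,0.3],"travel":[0,0,0],"hand":0.48},{"twist":[0.08,-0.83,0.3],"travel":[0,0,0],"hand":0.48},{"twist":[0.08,-0.83,0.3],"travel":[0,0,0],"hand":0.48},{"twist":[0.08,-0.83,0.3],"travel":[0,0,0],"hand":0.48},{"twist":[0.08,-0.83,0.3],"travel":[0,0,0],"hand":0.48},{"twist":[0,0,0],"travel":[0,0,0],"hand":0.48},{"twist":[0,0,0],"travel":[0,0,0],"hand":0.48}]'
python3 - <<'E'
from h import *
from plant import manip
need(CAPS.mean(0)+110*A,frame(13.3,30))
w=manip.capture("wrist");cv2.imwrite("pics/w1.png",cv2.resize(w["img"],None,fx=1.5,fy=1.5));np.savez("w1.npz",**w)
print(project(w,CAPS).round(1))
E
```

```text
t: 1.15
ee_pos: [431.5, -397.6, 231.2]
tcp_rot: [-180.0, -0.0, 24.1]
force: [0.0, 0.3, -0.1]
grip_width: 0.481
gripper_force: 0.0
t: 2.15
ee_pos: [596.9, -202.8, 231.1]
tcp_rot: [-180.0, -0.0, 24.2]
force: [-0.2, 0.6, -0.6]
grip_width: 0.48
gripper_force: 0.0
t: 2.82
ee_pos: [596.0, -205.0, 229.9]
tcp_rot: [-179.9, 30.0, 13.2]
force: [0.1, 0.5, -0.0]
grip_width: 0.478
gripper_force: 0.0
t 2.82 pos [ 596.  -205.   229.9] rot [-179.9   30.    13.2] F [ 0.11  0.51 -0.01] q [-23.  28.  76. -17. 101.  55.] w 0.478 0.0
 twist [-0.02 -0.   -0.02]  then travel(final axes) [0.08 0.03 0.21]  travel(now axes) [0.08 0.03 0.21]
[[357.4 185.4]
 [292.6 185.6]
 [228.5 186.3]
 [163.1 186.2]]
```

View pics/w1.png

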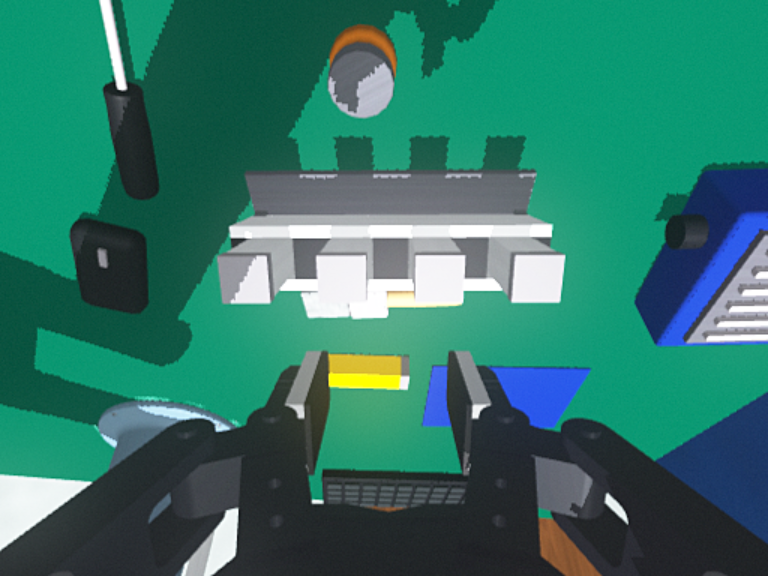

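The wrist view shows the caps at (163,185), (228,184), (292,185) and (358,185), unscaled. That is within 1.5 px of the projected fit, so position, height and yaw agree. I start with pocket 3, the left cap at (163,185).

```bash
python3 - <<'E'
from h import *
s=load("scene0.npz");w=load("w1.npz")
for a,b in zip([(134.2,163.2),(156.6,162),(178.8,161.2),(201.2,160.4)],[(358,184.7),(292,184.7),(228,184.2),(163,185)]): print(tri([s,w],[a,b]).round(1))
need(CAPS[3]+20*A,frame(13.3,30));need(CAPS[3]-45*A,frame(13.3,30))
E
```

```text
[ 539.  -321.2  102.8]
[ 550.7 -245.1  132.6]
[ 535.4 -190.4  129.5]
[ 521.5 -133.7  129.2]
t 2.87 pos [ 595.7 -205.3  230.9] rot [-180.    29.9   13.1] F [-0.93  0.04  0.72] q [-23.  27.  76. -17. 101.  55.] w 0.479 0.0
 twist [-0.02 -0.01 -0.03]  then travel(final axes) [ 0.12 -4.32  4.74]  travel(now axes) [ 0.1  -4.31  4.74]
t 2.87 pos [ 595.7 -205.3  230.9] rot [-180.    29.9   13.1] F [-0.93  0.04  0.72] q [-23.  27.  76. -17. 101.  55.] w 0.479 0.0
 twist [-0.02 -0.01 -0.03]  then travel(final axes) [ 0.12 -4.32  7.99]  travel(now axes) [ 0.09 -4.3   7.99]
```

```bash
python3 -m jog '[{"twist":[0,0,0],"travel":[0.02,-0.86,0],"hand":0.48},{"twist":[0,0,0],"travel":[0.02,-0.86,0.5],"hand":0.48},{"twist":[0,0,0],"travel":[0.02,-0.86,0.7],"hand":0.48},{"twist":[0,0,0],"travel":[0.02,-0.86,0.7],"hand":0.48},{"twist":[0,0,0],"travel":[0.02,-0.87,0.7],"hand":0.48},{"twist":[0,0,0],"travel":[0,0,0.8],"hand":0.48},{"twist":[0,0,0],"travel":[0,0,0.7],"hand":0.48},{"twist":[0,0,0],"travel":[0,0,0],"hand":0.48},{"twist":[0,0,0],"travel":[0,0,0],"hand":0.48}]' 40
python3 - <<'E'
from h import *
from plant import manip
need(CAPS[3]-45*A,frame(13.3,30))
w=manip.capture("wrist");cv2.imwrite("pics/w2.png",w["img"][120:384,60:460])
E
```

```text
t: 3.62
ee_pos: [537.6, -130.5, 159.4]
tcp_rot: [-180.0, 30.0, 13.0]
force: [0.0, -1.1, 0.3]
grip_width: 0.481
gripper_force: 0.0
t 3.62 pos [ 537.6 -130.5  159.4] rot [-180.   30.   13.] F [ 0.01 -1.07  0.29] q [-18.  23.  90. -15.  93.  61.] w 0.481 0.0
 twist [-0.02 -0.   -0.04]  then travel(final axes) [ 0.03 -0.01  3.91]  travel(now axes) [ 0.03 -0.    3.91]
```

View pics/w2.png

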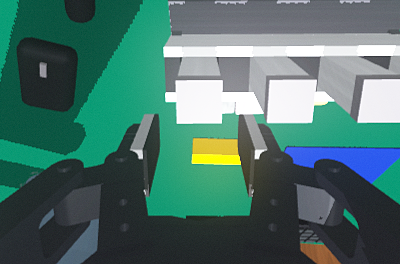

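The close view shows the pocket 3 cap, at crop x≈200, centred between the fingertips (158 to 240). I descend and grip.

```bash
python3 -m jog '[{"twist":[0,0,0],"travel":[0,0,0.5],"hand":0.48},{"twist":[0,0,0],"travel":[0,0,0.6],"hand":0.48},{"twist":[0,0,0],"travel":[0,0,0.6],"hand":0.48},{"twist":[0,0,0],"travel":[0,0,0.6],"hand":0.48},{"twist":[0,0,0],"travel":[0,0,0.6],"hand":0.48},{"twist":[0,0,0],"travel":[0,0,0.6],"hand":0.48},{"twist":[0,0,0],"travel":[0,0,0.4],"hand":0.48},{"twist":[0,0,0],"travel":[0,0,0],"hand":0.48}]'
python3 -m jog '[{"twist":[0,0,0],"travel":[0,0,0],"hand":0.2},{"twist":[0,0,0],"travel":[0,0,0],"hand":0.2},{"twist":[0,0,0],"travel":[0,0,0],"hand":0.2},{"twist":[0,0,0],"travel":[0,0,0],"hand":0.2}]' 40
python3 -m jog '[{"twist":[0,0,0],"travel":[0,0,-0.4],"hand":0.2},{"twist":[0,0,0],"travel":[-0.06,0,-0.4],"hand":0.2},{"twist":[0,0,0],"travel":[0,0,-0.4],"hand":0.2},{"twist":[0,0,0],"travel":[0,0,0],"hand":0.2},{"twist":[0,0,0],"travel":[0,0,0],"hand":0.2}]'
for i in 1 2 3; do python3 -m jog '[{"twist":[0,0,0],"travel":[0,0,0],"hand":0.2}]' | grep force; done
```

```text
t: 4.33
ee_pos: [500.3, -139.4, 91.8]
tcp_rot: [179.9, 29.9, 13.0]
force: [-0.4, 0.4, 0.6]
grip_width: 0.477
gripper_force: 0.1
t: 4.67
ee_pos: [500.2, -139.3, 91.6]
tcp_rot: [180.0, 30.0, 13.1]
force: [-0.0, -0.9, -0.3]
grip_width: 0.328
gripper_force: 39.9
t: 5.08
ee_pos: [511.7, -136.8, 113.9]
tcp_rot: [179.9, 29.9, 13.0]
force: [-1.4, -0.1, -1.8]
grip_width: 0.321
gripper_force: 39.7
force: [-1.1, -0.2, -0.2]
gripper_force: 39.7
force: [-1.1, 0.6, -0.6]
gripper_force: 39.7
force: [0.5, -0.3, -1.4]
gripper_force: 39.7
```

```bash
cat > wt.py <<'E'
from plant import manip
import numpy as np
F=[]
for i in range(8): F.append(manip.observe()["force"]); manip.capture("wrist")
print("mean F",np.mean(F,0).round(2),np.std(F,0).round(2))
E
python3 wt.py; python3 -c "
from h import *
need(CAPS[2]-45*A,frame(13.3,30))"
```

```text
mean F [ 0.12 -0.19 -0.8 ] [0.48 0.5  0.41]
t 5.73 pos [ 510.9 -136.7  113. ] rot [180.   30.   13.1] F [ 0.06 -0.65 -1.51] q [-20.  23.  95. -16.  88.  61.] w 0.319 39.7
 twist [-0.02 -0.   -0.04]  then travel(final axes) [0.05 2.91 1.23]  travel(now axes) [0.06 2.91 1.22]
```

Pocket 3's sleeve weighs about 0.8 N, so it is empty. I put it back and go to pocket 2.

```bash
python3 -m jog '[{"twist":[0,0,0],"travel":[0.06,0,0.4],"hand":0.2},{"twist":[0,0,0],"travel":[0,0,0.4],"hand":0.2},{"twist":[0,0,0],"travel":[0,0,0.4],"hand":0.2},{"twist":[0,0,0],"travel":[0,0,0],"hand":0.48},{"twist":[0,0,0],"travel":[0,0,0],"hand":0.48},{"twist":[0,0,0],"travel":[0,0,0],"hand":0.48},{"twist":[0,0,0],"travel":[0,0,-0.5],"hand":0.48},{"twist":[0,0,0],"travel":[0,0,-0.8],"hand":0.48},{"twist":[0,0,0],"travel":[0,0,-0.9],"hand":0.48},{"twist":[0,0,0],"travel":[0,0,-0.8],"hand":0.48},{"twist":[0,0,0],"travel":[0,0,0],"hand":0.48}]'
python3 -m jog '[{"twist":[0,0,0],"travel":[0,0.73,0],"hand":0.48},{"twist":[0,0,0],"travel":[0,0.73,0],"hand":0.48},{"twist":[0,0,0],"travel":[0,0.73,0],"hand":0.48},{"twist":[0,0,0],"travel":[0,0.72,0],"hand":0.48},{"twist":[0,0,0],"travel":[0,0,0],"hand":0.48},{"twist":[0,0,0],"travel":[0,0,0],"hand":0.48}]'
python3 -c "
from h import *
need(CAPS[2]-45*A,frame(13.3,30))"
```

```text
t: 6.65
ee_pos: [532.7, -132.9, 147.4]
tcp_rot: [179.7, 29.6, 13.0]
force: [-0.2, -0.6, -0.2]
grip_width: 0.475
gripper_force: 0.0
t: 7.15
ee_pos: [542.2, -190.3, 143.0]
tcp_rot: [-180.0, 30.0, 12.9]
force: [0.4, -0.0, -0.1]
grip_width: 0.48
gripper_force: 0.0
t 7.15 pos [ 542.2 -190.3  143. ] rot [-180.    30.    12.9] F [ 0.38 -0.04 -0.08] q [-23.  26.  88. -17.  91.  57.] w 0.48 0.0
 twist [-0.04  0.   -0.05]  then travel(final axes) [ 0.01 -0.06  2.98]  travel(now axes) [ 0.01 -0.05  2.98]
```

```bash
python3 -m jog '[{"twist":[0,0,-0.05],"travel":[0,-0.05,0.4],"hand":0.48},{"twist":[0,0,0],"travel":[0,0,0.6],"hand":0.48},{"twist":[0,0,0],"travel":[0,0,0.6],"hand":0.48},{"twist":[0,0,0],"travel":[0,0,0.6],"hand":0.48},{"twist":[0,0,0],"travel":[0,0,0.6],"hand":0.48},{"twist":[0,0,0],"travel":[0,0,0.2],"hand":0.48},{"twist":[0,0,0],"travel":[0,0,0],"hand":0.48},{"twist":[0,0,0],"travel":[0,0,0],"hand":0.2},{"twist":[0,0,0],"travel":[0,0,0],"hand":0.2},{"twist":[0,0,0],"travel":[0,0,0],"hand":0.2},{"twist":[0,0,0],"travel":[0,0,0],"hand":0.2}]' 40
python3 -m jog '[{"twist":[0,0,0],"travel":[0,0,-0.4],"hand":0.2},{"twist":[0,0,0],"travel":[-0.06,0,-0.4],"hand":0.2},{"twist":[0,0,0],"travel":[0,0,-0.4],"hand":0.2},{"twist":[0,0,0],"travel":[0,0,0],"hand":0.2},{"twist":[0,0,0],"travel":[0,0,0],"hand":0.2},{"twist":[0,0,0],"travel":[0,0,0],"hand":0.2}]'
python3 wt.py
```

```text
t: 8.07
ee_pos: [514.0, -195.4, 92.6]
tcp_rot: [-180.0, 29.9, 13.4]
force: [2.3, -0.4, 6.6]
grip_width: 0.322
gripper_force: 40.5
t: 8.57
ee_pos: [523.6, -192.2, 112.7]
tcp_rot: [-179.8, 30.0, 13.4]
force: [0.0, 1.0, -2.7]
grip_width: 0.322
gripper_force: 39.8
mean F [ 0.09 -0.13 -2.74] [0.23 0.5  0.41]
```

Pocket 2's sleeve weighs 2.74 N, so it is loaded. I pull it out, turn it upright and carry it towards the stand.

```bash
python3 -m jog '[{"twist":[0,0,0],"travel":[0,0,-0.5],"hand":0.2},{"twist":[0,0,0],"travel":[0,0,-0.8],"hand":0.2},{"twist":[0,0,0],"travel":[0,0,-0.9],"hand":0.2},{"twist":[0,0,0],"travel":[0,0,-0.9],"hand":0.2},{"twist":[0,0.2,0],"travel":[0,0,-0.7],"hand":0.2},{"twist":[0,0.8,0],"travel":[0,0,-0.6],"hand":0.2},{"twist":[0,0.8,0],"travel":[0,0,-0.7],"hand":0.2},{"twist":[0,0.8,0],"travel":[0,0,-0.7],"hand":0.2},{"twist":[0,0.8,0],"travel":[0,0,-0.7],"hand":0.2},{"twist":[0,0.8,0],"travel":[0,0,-0.7],"hand":0.2},{"twist":[0,0.8,0],"travel":[0,0,-0.7],"hand":0.2},{"twist":[0,0,0],"travel":[0,0,-0.2],"hand":0.2}]'
python3 -c "
from h import *
S=np.array([510.2,238,250.]);r=np.radians(15.45)
need(S-70*np.array([np.cos(r),np.sin(r),0]),frame(15.45,0))
c=load('scene0.npz');W=cloud(c);print('microscope front',W[255:266:3,238].round(0).tolist())"
```

```text
t: 9.97
ee_pos: [582.9, -179.6, 264.7]
tcp_rot: [179.9, -0.3, 13.3]
force: [-0.3, -1.3, -2.5]
grip_width: 0.317
gripper_force: 39.7
t 9.97 pos [ 582.9 -179.6  264.7] rot [179.9  -0.3  13.3] F [-0.29 -1.32 -2.45] q [-28.   7.  94.   0.  79.  49.] w 0.317 39.7
 twist [ 0.01 -0.05 -0.37]  then travel(final axes) [ -1.44 -21.1    0.74]  travel(now axes) [ -2.26 -21.03   0.7 ]
microscope front [[707.0, -1.0, -2.0], [722.0, 3.0, 11.0], [731.0, 5.0, 13.0], [739.0, 7.0, 14.0]]
```

```bash
python3 -m jog '[{"twist":[0,0,-0.37],"travel":[-0.6,-0.5,0],"hand":0.2},{"twist":[0,0,0],"travel":[-0.6,-0.9,0],"hand":0.2},{"twist":[0,0,0],"travel":[-0.5,-1,0],"hand":0.2},{"twist":[0,0,0],"travel":[0,-1,0],"hand":0.2},{"twist":[0,0,0],"travel":[0,-1,0],"hand":0.2},{"twist":[0,0,0],"travel":[0,-1,0],"hand":0.2},{"twist":[0,0,0],"travel":[0,-1,0],"hand":0.2},{"twist":[0,0,0],"travel":[0,-1,0],"hand":0.2},{"twist":[0,0,0],"travel":[0,-1,0],"hand":0.2},{"twist":[0,0,0],"travel":[0,-1,0],"hand":0.2},{"twist":[0,0,0],"travel":[0,-1,0],"hand":0.2},{"twist":[0,0,0],"travel":[0,-1,0],"hand":0.2}]'
python3 -m jog '[{"twist":[0,0,0],"travel":[0,-1,0],"hand":0.2},{"twist":[0,0,0],"travel":[0,-1,0],"hand":0.2},{"twist":[0,0,0],"travel":[0,-1,0],"hand":0.2},{"twist":[0,0,0],"travel":[0,-1,0],"hand":0.2},{"twist":[0,0,0],"travel":[0,-1,0],"hand":0.2},{"twist":[0,0,0],"travel":[0,-1,0],"hand":0.2},{"twist":[0,0,0],"travel":[0,-1,0],"hand":0.2},{"twist":[0,0,0],"travel":[0,-1,0],"hand":0.2},{"twist":[0,0,0],"travel":[0,-1,0],"hand":0.2},{"twist":[0,0,0],"travel":[0,-0.5,0],"hand":0.2},{"twist":[0,0,0],"travel":[0,0,0],"hand":0.2},{"twist":[0,0,0],"travel":[0,0,0],"hand":0.2}]'
python3 - <<'E'
from h import *
from plant import manip
S=np.array([510.2,238,45.]);R=Ro.from_euler("z",15.45,degrees=True)
B=[S+R.apply([0,y,-35]) for y in(-37,37)]
need(B[1]+[0,0,200],frame(15.45,0))
w=manip.capture("wrist");cv2.imwrite("pics/w3.png",cv2.resize(w["img"],None,fx=1.5,fy=1.5));np.savez("w3.npz",**w)
top=np.array([S+R.apply([x*16,37*b+y*16,0]) for b in(-1,1) for x in(-1,1) for y in(-1,1)])
print(B,(project(w,top)*1.5).round(0).tolist())
W=cloud(w).reshape(-1,3);m=(np.linalg.norm(W[:,:2]-S[:2],axis=1)<95)&(W[:,2]>38)&(W[:,2]<52)
p=W[m];print(m.sum(),cv2.minAreaRect(p[:,:2].astype(np.float32)),np.median(p[:,2]))
E
```

```text
t: 10.97
ee_pos: [489.0, 33.3, 261.2]
tcp_rot: [-179.9, 0.1, 15.6]
force: [0.9, 0.6, -2.2]
grip_width: 0.326
gripper_force: 40.0
t: 11.97
ee_pos: [438.8, 215.3, 261.6]
tcp_rot: [-179.9, 0.0, 15.6]
force: [-0.5, -0.2, -2.6]
grip_width: 0.321
gripper_force: 40.4
t 11.97 pos [438.8 215.3 261.6] rot [-179.9    0.    15.6] F [-0.52 -0.23 -2.61] q [ 13. -10. 110.   0.  79.  87.] w 0.321 40.4
 twist [-0.01  0.    0.03]  then travel(final axes) [ 3.75 -1.99  2.58]  travel(now axes) [ 3.75 -1.98  2.58]
[array([520.05670188, 202.33705806,  10.        ]), array([500.34329812, 273.66294194,  10.        ])] [[453.0, 173.0], [412.0, 173.0], [455.0, 129.0], [413.0, 129.0], [358.0, 173.0], [317.0, 173.0], [358.0, 129.0], [315.0, 129.0]]
6918 ((538.3700561523438, 246.26840209960938), (125.9817886352539, 150.2960968017578), 15.025416374206543) 45.483612925196866
```

View pics/w3.png

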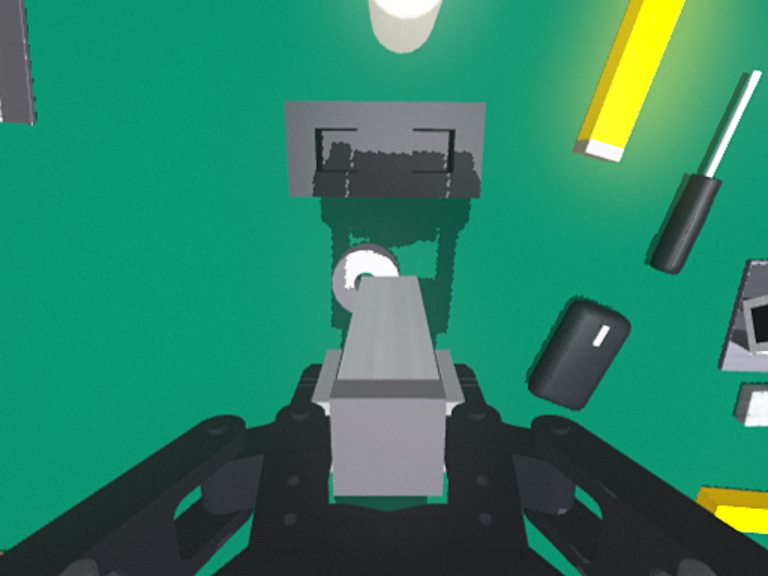

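The wrist view shows the bores at (316–357,129–172) and (414–455,129–172), within 1–2 px of the prediction. The held sleeve seems slightly skewed in the fingers, so I measure it.

```bash
cat > held.py <<'E'
from h import *
from plant import manip
import sys
def held(w):
    s=manip.observe();R0=Ro.from_euler("xyz",s["tcp_rot"],degrees=True)
    W=cloud(w);P=R0.inv().apply(W.reshape(-1,3)-s["ee_pos"]).reshape(384,512,3)
    c=P[...,2]
    out=[]
    for z in (8,20,32,44,56,68):
        m=(abs(c-z)<5)&(abs(P[...,1])<28)&(P[...,0]>5)&(P[...,0]<30)&(w["range_z"]>0)
        q=P[m];out.append([z,np.median(q[:,0]),q[:,1].min(),q[:,1].max(),(q[:,1].min()+q[:,1].max())/2])
    o=np.array(out);print(o.round(1).tolist())
    print("tilt y/z deg",np.degrees(np.polyfit(o[:,0],o[:,4],1)[0]),"x/z",np.degrees(np.polyfit(o[:,0],o[:,1],1)[0]),"cy at z=0",np.polyval(np.polyfit(o[:,0],o[:,4],1),[0,75]))
if __name__=="__main__":
    w=load(sys.argv[1]) if len(sys.argv)>1 else manip.capture("wrist")
    print(w["cx"],w["cy"]);held(w)
E
python3 held.py w3.npz
```

```text
258.29133602738517 192.9400957673355
[[8.0, 14.6, -14.8, 13.0, -0.9], [20.0, 14.6, -14.9, 13.2, -0.8], [32.0, 14.6, -14.8, 13.1, -0.9], [44.0, 14.6, -14.6, 13.2, -0.7], [56.0, 14.5, -14.5, 13.3, -0.6], [68.0, 14.6, -14.5, 13.3, -0.6]]
tilt y/z deg 0.34129850471779555 x/z -0.09447355536059951 cy at z=0 [-0.97066352 -0.52390482]
```

```bash
python3 -m jog '[{"twist":[0,0,-0.03],"travel":[0.6,-0.4,0],"hand":0.2},{"twist":[0,0,0],"travel":[0.75,-0.4,0.4],"hand":0.2},{"twist":[0,0,0],"travel":[0.8,-0.4,0.8],"hand":0.2},{"twist":[0,0,0],"travel":[0.8,-0.4,1],"hand":0.2},{"twist":[0,0,0],"travel":[0.75,-0.35,1],"hand":0.2},{"twist":[0,0,0],"travel":[0,0,1],"hand":0.2},{"twist":[0,0,0],"travel":[0,0,1],"hand":0.2},{"twist":[0,0,0],"travel":[0,0,0.8],"hand":0.2},{"twist":[0,0,0],"travel":[0,0,0.5],"hand":0.2},{"twist":[0,0,0],"travel":[0,0,0],"hand":0.2},{"twist":[0,0,0],"travel":[0,0,0],"hand":0.2}]'
python3 -c "
from h import *
need([499.95,272.85,128],frame(15.4,0));need([499.95,272.85,86],frame(15.4,0))"
```

```text
t: 12.93
ee_pos: [499.8, 272.6, 131.9]
tcp_rot: [-179.9, -0.0, 15.7]
force: [0.1, 1.0, -2.3]
grip_width: 0.324
gripper_force: 40.5
t 12.93 pos [499.8 272.6 131.9] rot [-179.9   -0.    15.7] F [ 0.14  1.04 -2.33] q [ 17.  10. 105.   0.  65.  91.] w 0.324 40.5
 twist [-0.02 -0.    0.04]  then travel(final axes) [ 0.01 -0.01  0.2 ]  travel(now axes) [ 0.01 -0.01  0.2 ]
t 12.93 pos [499.8 272.6 131.9] rot [-179.9   -0.    15.7] F [ 0.14  1.04 -2.33] q [ 17.  10. 105.   0.  65.  91.] w 0.324 40.5
 twist [-0.02 -0.    0.04]  then travel(final axes) [ 0.01 -0.01  2.3 ]  travel(now axes) [ 0.01 -0.    2.3 ]
```

```bash
python3 -m jog '[{"twist":[0,0,0.04],"travel":[0,0,0.25],"hand":0.2},{"twist":[0,0,0],"travel":[0,0,0.3],"hand":0.2},{"twist":[0,0,0],"travel":[0,0,0.3],"hand":0.2},{"twist":[0,0,0],"travel":[0,0,0],"hand":0.2}]'
python3 -m jog '[{"twist":[0,0,0],"travel":[0,0,0.35],"hand":0.2},{"twist":[0,0,0],"travel":[0,0,0.35],"hand":0.2},{"twist":[0,0,0],"travel":[0,0,0.3],"hand":0.2},{"twist":[0,0,0],"travel":[0,0,0.25],"hand":0.2},{"twist":[0,0,0],"travel":[0,0,0.15],"hand":0.2},{"twist":[0,0,0],"travel":[0,0,0],"hand":0.2}]'
```

```text
t: 13.27
ee_pos: [499.0, 273.2, 113.8]
tcp_rot: [-179.9, 0.0, 15.5]
force: [0.6, 0.1, -4.0]
grip_width: 0.323
gripper_force: 40.4
t: 13.77
ee_pos: [499.5, 273.4, 86.6]
tcp_rot: [-179.9, -0.0, 15.5]
force: [0.5, 0.1, -3.3]
grip_width: 0.317
gripper_force: 40.5
```

The insertion was free. I release, retract and return to the rack.

```bash
python3 -m jog '[{"twist":[0,0,0],"travel":[0,0,0.05],"hand":0.48},{"twist":[0,0,0],"travel":[0,0,0],"hand":0.48},{"twist":[0,0,0],"travel":[0,0,0],"hand":0.48},{"twist":[0,0,0],"travel":[0,0,0],"hand":0.48},{"twist":[0,0,0],"travel":[0,0,-0.4],"hand":0.48},{"twist":[0,0,0],"travel":[0,0,-0.8],"hand":0.48},{"twist":[0,0,0],"travel":[0,0,-1],"hand":0.48},{"twist":[0,0,0],"travel":[0,0,-1],"hand":0.48},{"twist":[0,0,0],"travel":[0,0,-1],"hand":0.48},{"twist":[0,0,0],"travel":[0,0,-1],"hand":0.48},{"twist":[0,0,0],"travel":[0,0,-1],"hand":0.48}]'
python3 -c "
from h import *
need(CAPS[1]+35*A,frame(13.3,30))
from plant import manip
c=manip.capture('scene');W=cloud(c).reshape(-1,3)
m=(np.linalg.norm(W[:,:2]-[500,273],axis=1)<25)&(W[:,2]>60)&(W[:,2]<150);print(np.percentile(W[m],[5,50,95],axis=0).round(1))
m&=W[:,2]>122;print('cap',m.sum(),cv2.minAreaRect(W[m][:,:2].astype(np.float32)),np.median(W[m][:,2]))"
```

```text
t: 14.68
ee_pos: [499.6, 273.1, 211.8]
tcp_rot: [-179.9, -0.1, 15.5]
force: [0.2, 0.1, -0.8]
grip_width: 0.48
gripper_force: 0.0
t 14.68 pos [499.6 273.1 211.8] rot [-1.799e+02 -1.000e-01  1.550e+01] F [ 0.23  0.06 -0.75] q [ 17.   4. 102.   0.  73.  92.] w 0.48 0.0
 twist [ 0.07 -5.01  0.36]  then travel(final axes) [-1.06 25.84  3.59]  travel(now axes) [-3.7  25.73  2.51]
[[489.2 257.4  65.1]
 [509.4 271.  109.3]
 [515.7 288.3 131.9]]
cap 139 ((499.0698547363281, 273.1221008300781), (31.78727912902832, 29.424673080444336), 13.699422836303711) 130.32962791004218
```

```bash
python3 -m jog '[{"twist":[0,0,0],"travel":[-0.14,0.5,0],"hand":0.48},{"twist":[0,0,0],"travel":[-0.14,1,0],"hand":0.48},{"twist":[0,0,0],"travel":[-0.14,1,0],"hand":0.48},{"twist":[0,0,0],"travel":[-0.14,1,0],"hand":0.48},{"twist":[0,0,0],"travel":[-0.14,1,0],"hand":0.48},{"twist":[0,0,0],"travel":[-0.14,1,0],"hand":0.48},{"twist":[0,0,0],"travel":[-0.14,1,0],"hand":0.48},{"twist":[0,0,0],"travel":[-0.14,1,0],"hand":0.48},{"twist":[0,0,0],"travel":[-0.14,1,0],"hand":0.48},{"twist":[0,0,0],"travel":[-0.14,1,0],"hand":0.48},{"twist":[0,0,0],"travel":[-0.14,1,0],"hand":0.48},{"twist":[0,0,0],"travel":[-0.14,1,0],"hand":0.48}]'
python3 -m jog '[{"twist":[0,0,0],"travel":[-0.14,1,0],"hand":0.48},{"twist":[0,0,0],"travel":[-0.14,1,0],"hand":0.48},{"twist":[0,0,0],"travel":[-0.14,1,0],"hand":0.48},{"twist":[0,0,0],"travel":[-0.14,1,0],"hand":0.48},{"twist":[0,0,0],"travel":[-0.14,1,0],"hand":0.48},{"twist":[0,0,0],"travel":[-0.14,1,0],"hand":0.48},{"twist":[0,0,0],"travel":[-0.14,1,0],"hand":0.48},{"twist":[0,0,0],"travel":[-0.14,1,0],"hand":0.48},{"twist":[0,0,0],"travel":[-0.14,1,0],"hand":0.48},{"twist":[0,0,0],"travel":[-0.14,1,0],"hand":0.48},{"twist":[0,0,0],"travel":[-0.14,1,0],"hand":0.48},{"twist":[0,0,0],"travel":[-0.14,1,0],"hand":0.48}]'
python3 -m jog '[{"twist":[0,0,0.35],"travel":[-0.14,0.7,0],"hand":0.48},{"twist":[0,0,0],"travel":[-0.14,0.5,0],"hand":0.48},{"twist":[0,-0.83,0],"travel":[0,0,0],"hand":0.48},{"twist":[0,-0.83,0],"travel":[0,0,0],"hand":0.48},{"twist":[0,-0.83,0],"travel":[0,0,0],"hand":0.48},{"twist":[0,-0.83,0],"travel":[0,0,0],"hand":0.48},{"twist":[0,-0.83,0],"travel":[0,0,0],"hand":0.48},{"twist":[0,-0.83,0],"travel":[0,0,0],"hand":0.48},{"twist":[0,0,0],"travel":[0,0,0],"hand":0.48}]'
python3 -c "
from h import *
need(CAPS[1]+15*A,frame(13.3,30))"
```

```text
t: 15.73
ee_pos: [527.5, 40.9, 207.9]
tcp_rot: [-179.8, 0.1, 15.5]
force: [-0.4, 0.1, 0.2]
grip_width: 0.481
gripper_force: 0.0
t: 16.73
ee_pos: [559.0, -199.0, 207.1]
tcp_rot: [-179.8, 0.1, 15.5]
force: [-0.2, -0.1, -0.1]
grip_width: 0.48
gripper_force: 0.0
t: 17.48
ee_pos: [561.1, -221.2, 205.9]
tcp_rot: [-179.6, 30.1, 13.7]
force: [0.5, -0.5, -0.1]
grip_width: 0.478
gripper_force: 0.0
t 17.48 pos [ 561.1 -221.2  205.9] rot [-179.6   30.1   13.7] F [ 0.51 -0.5  -0.15] q [-25.  25.  82. -18.  97.  53.] w 0.478 0.0
 twist [-0.03  0.02  0.05]  then travel(final axes) [1.12 1.08 2.98]  travel(now axes) [1.12 1.1  2.98]
```

```bash
python3 -m jog '[{"twist":[0,0,0.05],"travel":[0.3,0.3,0.3],"hand":0.48},{"twist":[-0.03,0,0],"travel":[0.42,0.4,0.6],"hand":0.48},{"twist":[0,0,0],"travel":[0.4,0.38,0.7],"hand":0.48},{"twist":[0,0,0],"travel":[0,0,0.7],"hand":0.48},{"twist":[0,0,0],"travel":[0,0,0.5],"hand":0.48},{"twist":[0,0,0],"travel":[0,0,0],"hand":0.48},{"twist":[0,0,0],"travel":[0,0,0],"hand":0.48}]'
python3 -c "
from h import *
need(CAPS[1]-45*A,frame(13.3,30))"
```

```text
t: 18.07
ee_pos: [556.5, -245.4, 148.2]
tcp_rot: [179.9, 29.9, 13.1]
force: [0.6, -0.5, 0.3]
grip_width: 0.474
gripper_force: 0.0
t 18.07 pos [ 556.5 -245.4  148.2] rot [179.9  29.9  13.1] F [ 0.62 -0.51  0.35] q [-27.  29.  83. -19.  92.  54.] w 0.474 0.0
 twist [ 0.   -0.01 -0.03]  then travel(final axes) [ 0.11 -0.04  3.23]  travel(now axes) [ 0.11 -0.04  3.23]
```

```bash
python3 -m jog '[{"twist":[0,0,-0.03],"travel":[0.1,-0.04,0.4],"hand":0.48},{"twist":[0,0,0],"travel":[0,0,0.6],"hand":0.48},{"twist":[0,0,0],"travel":[0,0,0.6],"hand":0.48},{"twist":[0,0,0],"travel":[0,0,0.6],"hand":0.48},{"twist":[0,0,0],"travel":[0,0,0.6],"hand":0.48},{"twist":[0,0,0],"travel":[0,0,0.4],"hand":0.48},{"twist":[0,0,0],"travel":[0,0,0],"hand":0.48},{"twist":[0,0,0],"travel":[0,0,0],"hand":0.2},{"twist":[0,0,0],"travel":[0,0,0],"hand":0.2},{"twist":[0,0,0],"travel":[0,0,0],"hand":0.2},{"twist":[0,0,0],"travel":[0,0,0],"hand":0.2}]' 40
python3 -m jog '[{"twist":[0,0,0],"travel":[0,0,-0.4],"hand":0.2},{"twist":[0,0,0],"travel":[-0.06,0,-0.4],"hand":0.2},{"twist":[0,0,0],"travel":[0,0,-0.4],"hand":0.2},{"twist":[0,0,0],"travel":[0,0,0],"hand":0.2},{"twist":[0,0,0],"travel":[0,0,0],"hand":0.2},{"twist":[0,0,0],"travel":[0,0,0],"hand":0.2}]'
python3 wt.py
```

```text
t: 18.98
ee_pos: [527.9, -251.7, 92.2]
tcp_rot: [179.9, 29.9, 13.3]
force: [-0.6, -0.8, -1.1]
grip_width: 0.322
gripper_force: 40.9
t: 19.48
ee_pos: [538.8, -249.0, 113.9]
tcp_rot: [179.9, 29.8, 13.3]
force: [-0.9, 0.6, -1.1]
grip_width: 0.322
gripper_force: 40.9
mean F [-0.08  0.07 -1.14] [0.59 0.47 0.43]
```

Pocket 1's sleeve is empty, so pocket 0 should hold the second loaded one. I put this one back, go to pocket 0 and check its weight too.

```bash
python3 -m jog '[{"twist":[0,0,0],"travel":[0.06,0,0.4],"hand":0.2},{"twist":[0,0,0],"travel":[0,0,0.4],"hand":0.2},{"twist":[0,0,0],"travel":[0,0,0.4],"hand":0.2},{"twist":[0,0,0],"travel":[0,0,0],"hand":0.48},{"twist":[0,0,0],"travel":[0,0,0],"hand":0.48},{"twist":[0,0,0],"travel":[0,0,0],"hand":0.48},{"twist":[0,0,0],"travel":[0,0,-0.5],"hand":0.48},{"twist":[0,0,0],"travel":[0,0,-0.8],"hand":0.48},{"twist":[0,0,0],"travel":[0,0,-0.9],"hand":0.48},{"twist":[0,0,0],"travel":[0,0,-0.8],"hand":0.48},{"twist":[0,0,0],"travel":[0,0,0],"hand":0.48}]'
python3 -m jog '[{"twist":[0,0,0],"travel":[0,0.73,0],"hand":0.48},{"twist":[0,0,0],"travel":[0,0.73,0],"hand":0.48},{"twist":[0,0,0],"travel":[0,0.73,0],"hand":0.48},{"twist":[0,0,0],"travel":[0,0.7,0],"hand":0.48},{"twist":[0,0,0],"travel":[0,0,0],"hand":0.48},{"twist":[0,0,0],"travel":[0,0,0],"hand":0.48}]'
python3 -c "
from h import *
need(CAPS[0]-45*A,frame(13.3,30))"
```

```text
t: 20.8
ee_pos: [560.3, -245.3, 148.7]
tcp_rot: [179.6, 29.5, 13.2]
force: [1.0, 1.0, 1.2]
grip_width: 0.481
gripper_force: 0.0
t: 21.3
ee_pos: [570.0, -302.2, 143.8]
tcp_rot: [180.0, 29.9, 13.2]
force: [-0.1, -0.3, -0.3]
grip_width: 0.476
gripper_force: 0.0
t 21.3 pos [ 570.  -302.2  143.8] rot [180.   29.9  13.2] F [-0.09 -0.27 -0.27] q [-30.  33.  78. -20.  92.  50.] w 0.476 0.0
 twist [-0.   -0.02 -0.01]  then travel(final axes) [ 0.   -0.08  3.04]  travel(now axes) [-0.   -0.08  3.04]
```

```bash
python3 -m jog '[{"twist":[0,0,0],"travel":[0,-0.07,0.4],"hand":0.48},{"twist":[0,0,0],"travel":[0,0,0.6],"hand":0.48},{"twist":[0,0,0],"travel":[0,0,0.6],"hand":0.48},{"twist":[0,0,0],"travel":[0,0,0.6],"hand":0.48},{"twist":[0,0,0],"travel":[0,0,0.6],"hand":0.48},{"twist":[0,0,0],"travel":[0,0,0.2],"hand":0.48},{"twist":[0,0,0],"travel":[0,0,0],"hand":0.48},{"twist":[0,0,0],"travel":[0,0,0],"hand":0.2},{"twist":[0,0,0],"travel":[0,0,0],"hand":0.2},{"twist":[0,0,0],"travel":[0,0,0],"hand":0.2},{"twist":[0,0,0],"travel":[0,0,0],"hand":0.2}]' 40
python3 -m jog '[{"twist":[0,0,0],"travel":[0,0,-0.4],"hand":0.2},{"twist":[0,0,0],"travel":[-0.06,0,-0.4],"hand":0.2},{"twist":[0,0,0],"travel":[0,0,-0.4],"hand":0.2},{"twist":[0,0,0],"travel":[0,0,0],"hand":0.2},{"twist":[0,0,0],"travel":[0,0,0],"hand":0.2},{"twist":[0,0,0],"travel":[0,0,0],"hand":0.2}]'
python3 wt.py
```

```text
t: 22.22
ee_pos: [541.6, -307.0, 93.2]
tcp_rot: [179.8, 29.8, 13.3]
force: [2.6, 0.7, 5.4]
grip_width: 0.322
gripper_force: 42.8
t: 22.72
ee_pos: [551.5, -303.6, 113.5]
tcp_rot: [180.0, 29.9, 13.4]
force: [-1.1, 0.3, -2.7]
grip_width: 0.322
gripper_force: 42.0
mean F [-0.04 -0.21 -2.74] [0.58 0.44 0.27]
```

Pocket 0's sleeve weighs 2.74 N, so it is loaded. I carry it to bore 0.

```bash
python3 -m jog '[{"twist":[0,0,0],"travel":[0,0,-0.5],"hand":0.2},{"twist":[0,0,0],"travel":[0,0,-0.8],"hand":0.2},{"twist":[0,0,0],"travel":[0,0,-0.9],"hand":0.2},{"twist":[0,0,0],"travel":[0,0,-0.9],"hand":0.2},{"twist":[0,0.2,0],"travel":[0,0,-0.7],"hand":0.2},{"twist":[0,0.8,0],"travel":[0,0,-0.6],"hand":0.2},{"twist":[0,0.8,0],"travel":[0,0,-0.7],"hand":0.2},{"twist":[0,0.8,0],"travel":[0,0,-0.7],"hand":0.2},{"twist":[0,0.8,0],"travel":[0,0,-0.7],"hand":0.2},{"twist":[0,0.8,0],"travel":[0,0,-0.7],"hand":0.2},{"twist":[0,0.8,0],"travel":[0,0,-0.7],"hand":0.2},{"twist":[0,0,0],"travel":[0,0,-0.2],"hand":0.2}]'
python3 -c "
from h import *
need([519.7,201.5,250],frame(15.4,0))"
```

```text
t: 24.12
ee_pos: [610.2, -291.0, 266.1]
tcp_rot: [179.7, -0.4, 13.3]
force: [-0.2, -0.2, -0.5]
grip_width: 0.32
gripper_force: 41.9
t 24.12 pos [ 610.2 -291.   266.1] rot [179.7  -0.4  13.3] F [-0.2  -0.17 -0.55] q [-35.  16.  84.   0.  80.  42.] w 0.32 41.9
 twist [ 0.05 -0.07 -0.35]  then travel(final axes) [  2.18 -24.94   0.81]  travel(now axes) [  1.25 -25.01   0.68]
```

```bash
python3 -m jog '[{"twist":[0.05,-0.07,-0.35],"travel":[0,-0.5,0],"hand":0.2},{"twist":[0,0,0],"travel":[0,-0.9,0],"hand":0.2},{"twist":[0,0,0],"travel":[0,-1,0],"hand":0.2},{"twist":[0,0,0],"travel":[0,-1,0],"hand":0.2},{"twist":[0,0,0],"travel":[0,-1,0],"hand":0.2},{"twist":[0,0,0],"travel":[0,-1,0],"hand":0.2},{"twist":[0,0,0],"travel":[0,-1,0],"hand":0.2},{"twist":[0,0,0],"travel":[0,-1,0],"hand":0.2},{"twist":[0,0,0],"travel":[0,-1,0],"hand":0.2},{"twist":[0,0,0],"travel":[0,-1,0],"hand":0.2},{"twist":[0,0,0],"travel":[0,-1,0],"hand":0.2},{"twist":[0,0,0],"travel":[0,-1,0],"hand":0.2}]'
python3 -m jog '[{"twist":[0,0,0],"travel":[0,-1,0],"hand":0.2},{"twist":[0,0,0],"travel":[0,-1,0],"hand":0.2},{"twist":[0,0,0],"travel":[0,-1,0],"hand":0.2},{"twist":[0,0,0],"travel":[0,-1,0],"hand":0.2},{"twist":[0,0,0],"travel":[0,-1,0],"hand":0.2},{"twist":[0,0,0],"travel":[0,-1,0],"hand":0.2},{"twist":[0,0,0],"travel":[0.2,-1,0],"hand":0.2},{"twist":[0,0,0],"travel":[0.4,-1,0],"hand":0.2},{"twist":[0,0,0],"travel":[0.4,-1,0],"hand":0.2},{"twist":[0,0,0],"travel":[0.4,-1,0],"hand":0.2},{"twist":[0,0,0],"travel":[0.4,-1,0],"hand":0.2},{"twist":[0,0,0],"travel":[0.3,-1,0],"hand":0.2}]'
python3 -m jog '[{"twist":[0,0,0],"travel":[0.1,-0.5,0],"hand":0.2},{"twist":[0,0,0],"travel":[0,0,0],"hand":0.2},{"twist":[0,0,0],"travel":[0,0,0],"hand":0.2},{"twist":[0,0,0],"travel":[0,0,0],"hand":0.2}]'
python3 held.py
python3 -c "
from h import *
need([519.7,201.5,130],frame(15.4,0))"
```

```text
t: 25.12
ee_pos: [549.7, -68.9, 262.3]
tcp_rot: [-179.8, 0.4, 15.5]
force: [0.3, 0.3, -2.8]
grip_width: 0.326
gripper_force: 41.9
t: 26.12
ee_pos: [526.6, 173.7, 263.2]
tcp_rot: [-179.8, 0.4, 15.5]
force: [0.2, -0.4, -2.1]
grip_width: 0.32
gripper_force: 41.9
t: 26.45
ee_pos: [526.0, 181.9, 263.2]
tcp_rot: [-179.8, 0.3, 15.4]
force: [0.2, -1.2, -2.2]
grip_width: 0.323
gripper_force: 41.9
258.29133602738517 192.9400957673355
[[8.0, 14.3, -14.7, 13.4, -0.7], [20.0, 14.3, -14.5, 13.4, -0.6], [32.0, 14.3, -14.3, 13.5, -0.4], [44.0, 14.2, -14.2, 13.7, -0.3], [56.0, 14.2, -14.2, 13.5, -0.3], [68.0, 14.2, -13.9, 13.8, -0.1]]
tilt y/z deg 0.5072510777804691 x/z -0.06728564786522907 cy at z=0 [-0.71999651 -0.0560064 ]
t 26.5 pos [526.1 181.7 263.3] rot [-179.8    0.3   15.4] F [-0.01  0.02 -2.76] q [  7.   0. 101.   0.  79.  82.] w 0.32 41.8
 twist [-0.03  0.05  0.  ]  then travel(final axes) [-0.04 -1.04  6.66]  travel(now axes) [-0.01 -1.02  6.67]
```

```bash
python3 -m jog '[{"twist":[-0.03,0.05,0],"travel":[0,-0.5,0.3],"hand":0.2},{"twist":[0,0,0],"travel":[-0.02,-0.54,0.7],"hand":0.2},{"twist":[0,0,0],"travel":[0,0,1],"hand":0.2},{"twist":[0,0,0],"travel":[0,0,1],"hand":0.2},{"twist":[0,0,0],"travel":[0,0,1],"hand":0.2},{"twist":[0,0,0],"travel":[0,0,1],"hand":0.2},{"twist":[0,0,0],"travel":[0,0,0.8],"hand":0.2},{"twist":[0,0,0],"travel":[0,0,0.6],"hand":0.2},{"twist":[0,0,0],"travel":[0,0,0.25],"hand":0.2},{"twist":[0,0,0],"travel":[0,0,0],"hand":0.2},{"twist":[0,0,0],"travel":[0,0,0],"hand":0.2}]'
python3 -c "
from h import *
need([519.7,201.8,87],frame(15.4,0))"
```

```text
t: 27.42
ee_pos: [520.5, 202.8, 131.0]
tcp_rot: [-180.0, -0.1, 15.5]
force: [0.5, 0.3, -2.7]
grip_width: 0.323
gripper_force: 41.8
t 27.42 pos [520.5 202.8 131. ] rot [-1.80e+02 -1.00e-01  1.55e+01] F [ 0.45  0.32 -2.67] q [ 10.   8. 107.   0.  65.  84.] w 0.323 41.8
 twist [-0.01 -0.01  0.01]  then travel(final axes) [-0.05  0.04  2.2 ]  travel(now axes) [-0.06  0.04  2.2 ]
```

```bash
python3 -m jog '[{"twist":[0,0,0],"travel":[-0.05,0.03,0.2],"hand":0.2},{"twist":[0,0,0],"travel":[0,0,0.3],"hand":0.2},{"twist":[0,0,0],"travel":[0,0,0.3],"hand":0.2},{"twist":[0,0,0],"travel":[0,0,0],"hand":0.2}]'
python3 -m jog '[{"twist":[0,0,0],"travel":[0,0,0.35],"hand":0.2},{"twist":[0,0,0],"travel":[0,0,0.35],"hand":0.2},{"twist":[0,0,0],"travel":[0,0,0.3],"hand":0.2},{"twist":[0,0,0],"travel":[0,0,0.25],"hand":0.2},{"twist":[0,0,0],"travel":[0,0,0.15],"hand":0.2},{"twist":[0,0,0],"travel":[0,0,0],"hand":0.2}]'
```

```text
t: 27.75
ee_pos: [518.8, 201.8, 113.2]
tcp_rot: [-179.9, 0.0, 15.5]
force: [2.0, -0.1, -4.0]
grip_width: 0.325
gripper_force: 41.6
t: 28.25
ee_pos: [520.0, 201.8, 87.1]
tcp_rot: [-180.0, -0.1, 15.5]
force: [-1.3, -1.2, 2.9]
grip_width: 0.324
gripper_force: 42.4
```

```bash
python3 -m jog '[{"twist":[0,0,0],"travel":[0,0,0],"hand":0.48},{"twist":[0,0,0],"travel":[0,0,0],"hand":0.48},{"twist":[0,0,0],"travel":[0,0,0],"hand":0.48},{"twist":[0,0,0],"travel":[0,0,0],"hand":0.48},{"twist":[0,0,0],"travel":[0,0,-0.4],"hand":0.48},{"twist":[0,0,0],"travel":[0,0,-0.8],"hand":0.48},{"twist":[0,0,0],"travel":[0,0,-1],"hand":0.48},{"twist":[0,0,0],"travel":[0,0,-1],"hand":0.48},{"twist":[0,0,0],"travel":[0,0,-1],"hand":0.48},{"twist":[0,0,0],"travel":[0,0,-1],"hand":0.48},{"twist":[0,0,0],"travel":[0,0,-1],"hand":0.48},{"twist":[0,0,0],"travel":[0,0,0],"hand":0.48}]'
python3 - <<'E'
from h import *
from plant import manip
c=manip.capture('scene');W0=cloud(c);W=W0.reshape(-1,3)
for x,y in [(500.3,273.7),(520,202.3)]:
    m=(np.linalg.norm(W[:,:2]-[x,y],axis=1)<24)&(W[:,2]>122)&(W[:,2]<140);print('cap',m.sum(),cv2.minAreaRect(W[m][:,:2].astype(np.float32)),np.median(W[m][:,2]))
for k in (1,3):
    m=(np.linalg.norm(W-CAPS[k],axis=1)<24)&(abs(W[:,2]-CAPS[k,2])<14);print(CAPS[k],W[m].mean(0).round(1),m.sum())
cv2.imwrite("pics/end.png",cv2.resize(c["img"][120:290,100:400],None,fx=2.5,fy=2.5))
E
```

```text
t: 29.25
ee_pos: [521.8, 202.4, 215.9]
tcp_rot: [180.0, -0.5, 15.5]
force: [-0.0, -0.0, 0.0]
grip_width: 0.479
gripper_force: 0.0
cap 137 ((498.9480285644531, 272.7508850097656), (32.223079681396484, 29.729726791381836), 16.056825637817383) 130.09224303859037
cap 137 ((520.0840454101562, 201.08209228515625), (30.828554153442383, 30.112239837646484), 16.978925704956055) 130.5413167597926
[ 548.6 -246.4  130. ] [ 549.7 -250.3  130. ] 156
[ 522.  -134.   130.4] [ 523.2 -137.7  130.1] 138
```

View pics/end.png

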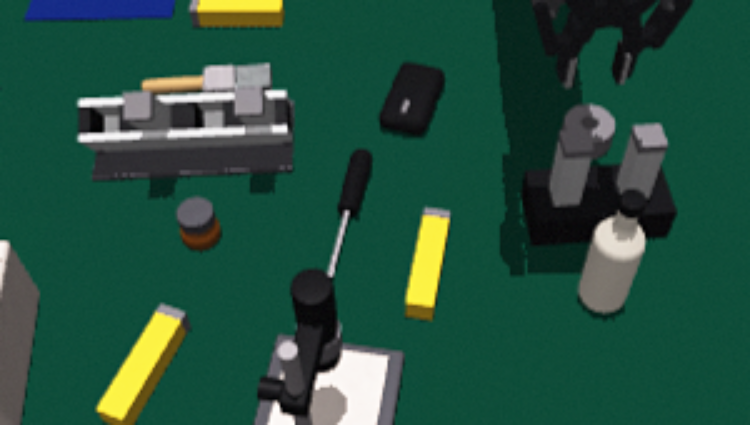

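The final view shows both loaded sleeves upright in the stand, crop (570,165) and (643,160), with caps at z≈130 as expected. The two empties are seated in the rack at crop (138,105) and (249,100), and the bystanders look undisturbed.

```bash
python3 -c "
from plant import manip
print(manip.sign_off())"
```

```text
the job is handed in; nothing more can be done
None
```

I handed the job in at about 29 s: the two loaded sleeves (about 2.74 N each, from pockets 0 and 2) stand fully down in the stand's bores, the two empties (about 0.8 and 1.1 N) are back in pockets 1 and 3, and the final picture shows nothing else moved; the judge's verdict was not shown.

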